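Park the tall tin at the top of the tin chute

TASK

Two food tins lie on their sides at the bottom of the sloping two-lane tin chute. With the fingertips, gently push the taller (longer) tin so that it rolls up its own lane, over the low ridge, and stays in the dip against the upper end stop without rolling back; keep the fingers on it on the way up and never pinch it or lift it off the chute. Leave the shorter tin at the bottom of the other lane and everything else standing where it is.

Things in the scene. Friction and masses are not known exactly. Their poses are not given: they have to be found in the camera images.
- tall_tin: the tin to push: steel food tin with paper label, diameter 66 mm, length 84 mm, 210 to 365 g, lying on its side across its lane; smooth, friction about 0.3 against everything. Origin at its centre, y axis along the tin's axis (across the lane); x and z turn with it as it rolls. It starts at rest at the bottom of its lane against the low lip, deck x = -112 mm, in either lane.
- short_tin: the tin to leave: same make and diameter (66 mm) but only 50 mm long, 170 g, lying against the low lip in the other lane. Origin at its centre, y axis along the tin's axis.
- deck: fixed sloping deck of the chute, grey painted steel, 300 x 204 mm, slope 7 degrees. Origin on its floor surface at its middle, 65 mm above the table; x points uphill along the lanes, y across, z square to the floor. Two lanes 92 mm wide, centred at y = +50 and -50 mm; their walls (8 mm divider, 6 mm outer) stand 24 mm over the floor.
- lip (a point): middle of the foot of the lip's uphill face, at the lower end of the deck (deck x = -136 mm, on the floor surface). The lip is a steel strip across both lanes, 10 mm high, 6 mm thick.
- ridge (a point): middle of the crest of the low steel ridge that crosses both lanes near the top (deck x = +85 mm), 4.5 mm over the floor, 14 mm long on each side, flanks at 18 degrees. Below the ridge a tin left alone rolls back down to the lip.
- stop (a point): middle of the foot of the end stop's downhill face (deck x = +140 mm, on the floor surface): a steel plate across both lanes, 44 mm high, 6 mm thick. A tin lying in the dip between ridge and stop has its centre at deck x = +104 to +107 mm, 33 mm over the floor, and stays there.
- standing_tin: bystander: tin standing upright past the upper end of the chute, 66 mm diameter, 84 mm high; origin under its centre
- flat_tin: bystander: flat tin standing beyond the lower end of the chute, 84 mm diameter, 36 mm high; origin under its centre
- big_tin: bystander: tin standing on the far side of the chute, 74 mm diameter, 110 mm high; origin under its centre
- small_tin: bystander: small tin standing between chute and robot, 54 mm diameter, 55 mm high; origin under its centre
- squeeze_bottle: bystander: cream squeeze bottle standing on the far side of the chute, 62 mm diameter, 156 mm high; origin under its centre
- tea_box: bystander: cardboard box past the upper end of the chute, 75 x 120 x 65 mm high; origin under its centre
Not all that is in view belongs to the job. What is shaped like the tall_tin but purple is not meant.

How it is judged:
By the outcome, as a careful person would: the job done as asked, in the order asked, and still so for the second after the job is handed in, with the robot touching nothing.
It also fails if it takes over 40 s, if anything falls off the work surface, if the arm or the gripper's body presses on something with over 40 N, if the wrist force passes 120 N, or if a joint passes its speed limit or range.

ROBOT

A 7-joint arm with a two-finger parallel gripper is mounted at the origin on the work surface. World frame = base frame: x ahead of the robot, y to its left, z up, the work surface at z = 0. Lengths are in m, angles in rad, forces in N, time in s.
With the tool pointing down it reaches from about 0.425 to 0.95 m from the base axis. Payload 4.7 kg.
Tool frame: the origin (TCP) lies between the finger pads; the fingertips stand 14 mm ahead of it and the grasp point (between the pads) lies 5 mm behind it (r.tcp_to_tips is the distance from the TCP to the fingertips, in m); z points along the fingers, y is the line along which they close (so a half turn about z gives the same grasp; the last joint's range is limited). The gripper opens to 85 mm and grips with 20 to 120 N. Pads are 22 mm wide; open, the fingers measure 114 mm over their backs; the gripper's body (76 mm by 85 mm) begins 54 mm behind the grasp point. The pads swing forward as they close: fully open they stand 13 mm farther back than shut.
Start: joints at [1.119, 0.469, -0.049, 1.532, 0.024, 1.141, -0.082], TCP at [0.277, -0.616, 0.245] pointing down, gripper open.
Joint ranges: [-2.59, 2.59], [-0.33, 1.99], [-1.39, 1.29], [0.1, 2.45], [-1.04, 4.18], [0.21, 1.99], [-2.66, 2.66]. Speed limits (rad/s): [2.57, 2.57, 3.14, 3.14, 3.14, 3.14, 3.14].

INTERFACE

Orientations are given as [roll, pitch, yaw] about the fixed x, y, z axes, in that order (R = Rz(yaw) Ry(pitch) Rx(roll)).
In Python, from cell import telemetry, viewer, job, r gives the robot as it stands.
- The arm moves only by the shell command python3 -m creep 'ROWS' [OPENING] [FORCE]. ROWS is text: rows parted by semicolons, each of 6 numbers parted by spaces: the shift along the tool's x, y, z in cm, then the turn, a rotation vector about the tool's x, y, z in rad. A call has 1 to 5 rows; each row is the pose to reach, as a shift and turn from the pose commanded when the call began, along the tool's axes at that moment; what a row does not reach only later rows make up. A row lasts 1/12 s, in which the tool goes at most 41.7 mm and 7.16 degrees, less where a joint would pass 70% of its speed; a pose out of reach is approached as far as the arm can. A call with a gripper value outside its range is refused whole. OPENING is the finger opening in cm, from 0 to 8.54, set as the call begins (- or left out, the last holds). The fingers move at their own pace and stop on an object; FORCE is the grip in N (left out, the last holds). Time passes only in rows, so rows that repeat a pose let the fingers close. It gives the time, the measured TCP pose, the force, the opening and the grip force at its end, in the units of the state.
- telemetry.state(): the state, without advancing time (a new reading comes with each control period).
- viewer.capture(name): name is "side" or "top" or "wrist"; returns a dict with "img" (400x640x3 uint8, red, green, blue), "z_map" (400x640 float32, m along the optical axis (not along the pixel's ray), 0 where there is no reading), "mtx" (3x3 intrinsics, pixels), "xyz" and "attitude" of the camera in the world. Camera axes: x right, y up, looking along -z (the intrinsics and any distortion apply to the point x, -y, -z); pixel columns grow to the right and rows downward; lengths in m; the calibration is good to about 2 mm. A picture is of the moment at which its call begins.
- job.finish_job(): hands the job in; it is judged then, once.
The state is a dict: "clock": time; "joint_pos": joint angles; "qvel": joint speeds; "effort": joint torques, N m; "tcp_pos": TCP position; "tool_rot": TCP orientation; "wrist_force": force on the tool from outside, world axes, zero at the start; "ft_torque": the same for the moment, N m; "width": opening from 0.0 (shut) to 1.0 (fully open); "gripper_force": force on a finger pad.
Only numpy, scipy, OpenCV 4.12 (cv2) and the standard library are available. Lean on these libraries where they do the work, as an engineer would, in place of code of your own. Each camera call takes 0.05 s, during which the arm holds its last target. There are 200 camera calls.

## Working session

There is one attempt and no reset: what is moved stays moved. The work goes in short steps, Python scripts to look and compute and a shell command to move; the robot and the scene stay as the last step left them, time stands still between calls to the robot, and variables do not carry over. Pictures are saved under pics/ and viewed, at most 13 in all, crops included, and the job is handed in when it is done.

```bash
mkdir -p pics; ls; python3 - <<'E'
from cell import telemetry, viewer, job, r
import cv2,numpy as np,pickle
for n in ("top","side"):
    c=viewer.capture(n); pickle.dump(c,open(n+".pkl","wb"))
    cv2.imwrite(f"pics/{n}1.png",c["img"][:,:,::-1]); print(n,c["mtx"],c["xyz"],c["attitude"],[k for k in c])
print(telemetry.state(), r.tcp_to_tips)
E
```

```text
pics
top [[469.16445669   0.         321.34058067]
 [  0.         469.16445669 199.1979767 ]
 [  0.           0.           1.        ]] [0.51958543 0.02190914 1.3710545 ] [ 0.0847567   0.01731922 -1.572452  ] ['img', 'z_map', 'mtx', 'xyz', 'attitude']
side [[428.74028175   0.         321.90539386]
 [  0.         428.74028175 200.0666384 ]
 [  0.           0.           1.        ]] [ 0.39825459 -0.57080004  0.8067382 ] [ 0.72365727  0.00729567 -0.34539562] ['img', 'z_map', 'mtx', 'xyz', 'attitude']
{'clock': 0.1, 'joint_pos': array([ 1.11907217,  0.46940185, -0.04861241,  1.53360662,  0.02409538,
        1.1410071 , -0.08229603]), 'qvel': array([ 0.00140152, -0.00118268,  0.00067436, -0.00326541,  0.00018654,
       -0.00044022, -0.00094636]), 'effort': array([ 2.73847281e-04, -5.11517143e+01, -4.73345560e-02, -2.38391769e+01,
        1.07551142e-02,  4.35473659e-03,  1.28410835e-05]), 'tcp_pos': array([ 0.27678814, -0.61507198,  0.2443251 ]), 'tool_rot': array([-3.13975591e+00,  5.32436891e-05,  4.22871542e-01]), 'wrist_force': array([ 0.03703895, -0.15856859, -0.75876339]), 'ft_torque': array([-0.02165515, -0.03766188, -0.03418038]), 'gripper_force': 0.0, 'width': 0.9961062598435361} 0.014
```

View pics/top1.png

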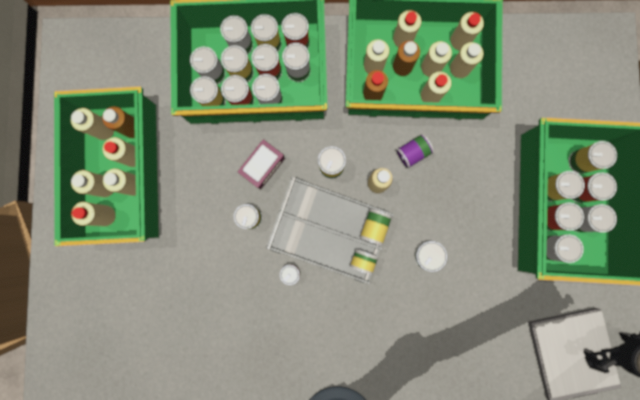

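View pics/side1.png

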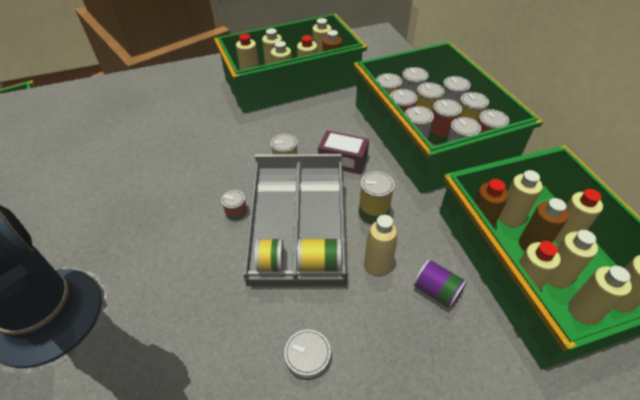

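Top view: the tall tin is in the far lane at about (376,226) and the short one in the near lane at (364,262). The lip is at the right (-y) and the stop at the left. The side view agrees, with the tall tin at (319,255) and the short at (268,255). Next I'll measure them through the depth map.

```bash
cat > h.py <<'E'
import numpy as np,pickle,cv2
from scipy.spatial.transform import Rotation as R
def cloud(c):
    z=c["z_map"];v,u=np.mgrid[:400,:640];K=c["mtx"]
    p=np.stack([(u-K[0,2])/K[0,0]*z,-(v-K[1,2])/K[1,1]*z,-z],-1)
    w=p@R.from_euler("xyz",c["attitude"]).as_matrix().T+c["xyz"]; w[z<=0]=np.nan; return w
E
python3 - <<'E'
from h import *
np.set_printoptions(precision=4,suppress=True)
for n,box in (("top",(225,130,460,300)),("side",(210,130,420,390))):
    c=pickle.load(open(n+".pkl","rb"));w=cloud(c);hsv=cv2.cvtColor(c["img"],cv2.COLOR_RGB2HSV)
    m=((hsv[...,0]>20)&(hsv[...,0]<75)&(hsv[...,1]>110)).astype(np.uint8)
    x0,y0,x1,y1=box;mm=np.zeros_like(m);mm[y0:y1,x0:x1]=m[y0:y1,x0:x1]
    k,l,s,ce=cv2.connectedComponentsWithStats(mm)
    for i in range(1,k):
        if s[i,4]>60: p=w[l==i]; print(n,s[i],np.nanmedian(p,0),"zmax",np.nanpercentile(p[:,2],95))
pts={"top":[(335,200),(340,210),(325,245),(330,230),(293,179),(391,211),(370,279),(270,248),(246,215),(332,160),(381,177),(431,256),(289,274),(262,163)],
"side":[(275,220),(320,220),(275,200),(320,200),(256,158),(340,158),(285,142),(234,197),(377,182),(385,224),(307,350),(345,142)]}
for n in pts:
    c=pickle.load(open(n+".pkl","rb"));w=cloud(c)
    for u,v in pts[n]: print(n,u,v,np.nanmedian(w[v-1:v+2,u-1:u+2].reshape(-1,3),0))
# fit deck floor plane
w=cloud(pickle.load(open("top.pkl","rb")))
poly=np.zeros((400,640),np.uint8);cv2.fillPoly(poly,[np.array([(318,195),(360,206),(350,258),(300,245)])],1)
p=w[poly>0];p=p[~np.isnan(p[:,0])]
for _ in range(4):
    A=np.c_[p[:,:2],np.ones(len(p))];co=np.linalg.lstsq(A,p[:,2],rcond=None)[0];e=p[:,2]-A@co;p=p[abs(e)<max(.004,1.5*e.std())]
print(co,e.std(),np.degrees(np.arctan(np.hypot(*co[:2]))),np.degrees(np.arctan2(co[1],co[0])))
t=pickle.load(open("top.pkl","rb"))["img"][165:295,255:410,::-1];cv2.imwrite("pics/topc.png",cv2.resize(t,None,fx=5,fy=4.6,interpolation=2))
E
```

```text
top [362 213  15  24 229] [ 0.5566 -0.0862  0.1105] zmax 0.1183521306209681
top [375 218  14  24 191] [ 0.5436 -0.1184  0.1126] zmax 0.11909138296127308
top [352 254  11  12 103] [ 0.4638 -0.0514  0.111 ] zmax 0.1185834320874026
top [365 259  10  12  87] [ 0.451  -0.0853  0.1138] zmax 0.11966596068617008
side [410 165  10  19 101] [0.8741 0.0737 0.0383] zmax 0.060388449317265724
side [361 191  30  25 509] [ 0.7167 -0.0162  0.0735] zmax 0.10080742070977736
side [259 239  18  32 487] [ 0.453  -0.0862  0.1109] zmax 0.11719858134841822
side [ 302  239   34   32 1004] [ 0.5461 -0.1198  0.1113] zmax 0.11727962900443793
top 335 200 [0.6282 0.0062 0.0666]
top 340 210 [ 0.6003 -0.0075  0.064 ]
top 325 245 [0.5032 0.0344 0.0671]
top 330 230 [0.5442 0.0205 0.0892]
top 293 179 [0.6798 0.1191 0.1264]
top 391 211 [ 0.601  -0.1582  0.0017]
top 370 279 [ 0.4048 -0.0944  0.0024]
top 270 248 [0.4959 0.1816 0.108 ]
top 246 215 [0.5859 0.2513 0.0852]
top 332 160 [0.7335 0.0144 0.1107]
top 381 177 [ 0.6803 -0.1127  0.1567]
top 431 256 [ 0.4716 -0.2635  0.0372]
top 289 274 [0.4229 0.1348 0.0561]
top 262 163 [0.7335 0.2113 0.0659]
side 275 220 [0.4973 0.0294 0.0642]
side 320 220 [ 0.5913 -0.0049  0.0631]
side 275 200 [0.5123 0.0793 0.071 ]
side 320 200 [0.6096 0.0449 0.0712]
side 256 158 [0.4987 0.1805 0.1178]
side 340 158 [0.6844 0.1144 0.1141]
side 285 142 [0.5878 0.2504 0.0841]
side 234 197 [0.4265 0.1368 0.0552]
side 377 182 [0.7367 0.0185 0.1102]
side 385 224 [ 0.6822 -0.1282  0.1562]
side 307 350 [ 0.4737 -0.2636  0.0363]
side 345 142 [0.7399 0.2174 0.0656]
[0.0433 0.1122 0.0397] 0.0019956923359156697 6.859309801217313 68.91531980252385
```

View pics/topc.png

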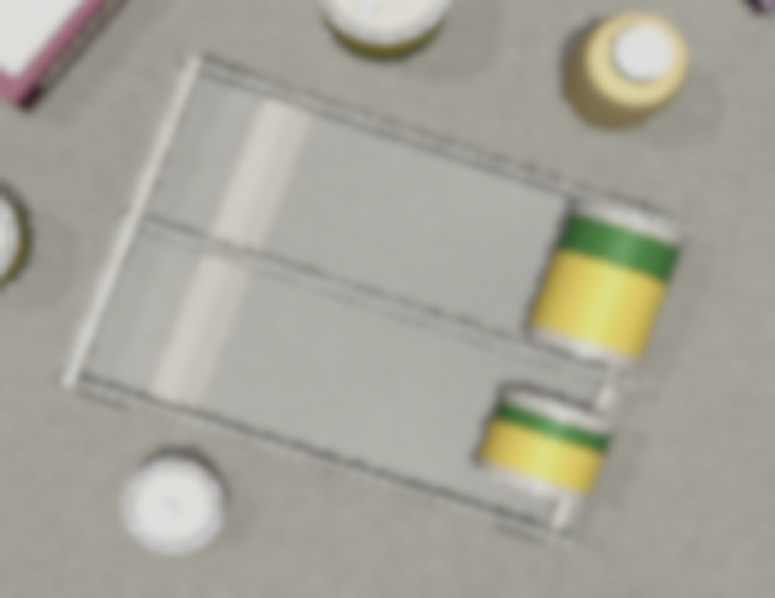

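The crop shows the stop's upper corners at crop (195,60) and (70,385), the ridge as a pale band, and the lip stubs at (607,393) and (562,510). I'll fit the deck pose to these and the tin surfaces.

```bash
cat >> h.py <<'E'
def deckT(x,y,yaw,z=.065):
    return R.from_euler("z",yaw)*R.from_euler("y",-np.radians(7)),np.array([x,y,z])
def proj(c,P):
    q=(np.atleast_2d(P)-c["xyz"])@R.from_euler("xyz",c["attitude"]).as_matrix();K=c["mtx"]
    return np.c_[K[0,2]-K[0,0]*q[:,0]/q[:,2],K[1,2]+K[1,1]*q[:,1]/q[:,2]]
E
cat > fit.py <<'E'
from h import *
from scipy.optimize import least_squares
np.set_printoptions(precision=4,suppress=True)
C={n:pickle.load(open(n+".pkl","rb")) for n in ("top","side")}
cr=lambda a,b:(255+a/5-.4,165+b/4.6-.4)
F=[("top",(.143,-.102,.044),cr(195,60)),("top",(.143,.102,.044),cr(70,383)),("top",(-.139,.015,.01),cr(607,395)),("top",(-.139,.085,.01),cr(562,512)),
("side",(.143,.102,.044),(256,156.)),("side",(.143,-.102,.044),(341,155.)),("side",(-.139,.102,.01),(249,279.)),("side",(-.139,-.102,.01),(346,281.))]
tp=[]
for n in C:
    w=cloud(C[n]);img=C[n]["img"];hsv=cv2.cvtColor(img,cv2.COLOR_RGB2HSV)
    m=(hsv[...,0]>20)&(hsv[...,0]<75)&(hsv[...,1]>110)
    m&=(w[...,2]>.075)&(w[...,2]<.13)&(abs(w[...,0]-.5)<.12)&(abs(w[...,1]+.09)<.08)
    tp.append(w[m])
def res(p,full=0):
    rot,t=deckT(*p[:4]);o=[]
    for n,P,uv in F: o.append((proj(C[n],rot.apply(P)+t)[0]-uv)*.7)
    k=np.array(o).copy()
    rr=[]
    for q in tp:
        d=rot.inv().apply(q-t); e=np.hypot(d[:,0]-p[4],d[:,2]-.033)-.033; rr.append(np.clip(e,-.004,.004)*1000/np.sqrt(len(e)/8))
    if full: return k,[np.sqrt((x**2).mean()*len(x)/8) for x in rr],[np.median(x*np.sqrt(len(x)/8)) for x in rr]
    return np.r_[k.ravel(),*rr,(p[3]-.065)/.001]
s=least_squares(res,[.55,.02,np.radians(70),.065,-.112],x_scale=[.01,.01,.05,.01,.01])
print(s.x,np.degrees(s.x[2]));print(res(s.x,1))
rot,t=deckT(*s.x[:4])
for q in tp:
    d=rot.inv().apply(q-t);print([(len(g),np.percentile(g[:,1],[2,98])) for g in (d[d[:,1]<0],d[d[:,1]>0])])
np.save("deck.npy",s.x[:4])
E
python3 fit.py
```

```text
[ 0.5461  0.014   1.2302  0.064  -0.1062] 70.48404702906952
(array([[ 2.3261, -1.0981],
       [ 1.6834,  0.2726],
       [ 1.2506,  0.5772],
       [ 1.8238, -0.4397],
       [-0.8809,  0.8912],
       [ 0.8915,  1.0616],
       [-2.4807, -2.6831],
       [ 0.182 , -4.6484]]), [np.float64(1.9428493290733486), np.float64(1.2878668618468085)], [np.float64(0.22181453149503622), np.float64(-0.3187465034619266)])
[(420, array([-0.0738, -0.0148])), (189, array([0.042 , 0.0691]))]
[(999, array([-0.0786, -0.0143])), (476, array([0.0384, 0.0696]))]
```

```bash
sed -i 's/,("side",(-.139,.102,.01),(249,279.)),("side",(-.139,-.102,.01),(346,281.))//' fit.py; python3 fit.py; python3 - <<'E'
from h import *
np.set_printoptions(precision=1,suppress=True)
p=np.load("deck.npy");rot,t=deckT(*p)
for n in("top","side"):
    c=pickle.load(open(n+".pkl","rb"));print(n,proj(c,rot.apply([(-.139,.102,.01),(-.139,-.102,.01),(.143,.102,.044),(.143,-.102,.044),(.085,.096,.0045),(.085,-.096,.0045),(-.15,0,.024),(.14,0,.024)])+t).tolist())
    im=c["img"][:,:,::-1].copy()
    im=cv2.resize(im,None,fx=4,fy=4,interpolation=2)
    def ln(a,b):
        q=((proj(c,rot.apply([a,b])+t)+.5)*4).astype(int);cv2.line(im,tuple(map(int,q[0])),tuple(map(int,q[1])),(0,0,255),1)
    for a,b in (((-.139,.102,.01),(-.139,-.102,.01)),((.143,.102,.044),(.143,-.102,.044)),((.085,.096,.0045),(.085,-.096,.0045)),((-.14,0,.024),(.14,0,.024)),((-.14,.099,.024),(.14,.099,.024)),((-.14,-.099,.024),(.14,-.099,.024)),((-.112,-.008,.066),(-.112,-.092,.066))): ln(a,b)
    x,y=((255,165) if n=="top" else (220,140)); cv2.imwrite(f"pics/{n}ov.png",im[y*4:y*4+600,x*4:x*4+640])
E
```

```text
[ 0.5462  0.0201  1.2282  0.0647 -0.112 ] 70.37001357591166
(array([[ 0.7845, -1.1965],
       [ 0.0135,  0.1614],
       [-0.31  ,  0.618 ],
       [ 0.2208, -0.4025],
       [-1.2288, -0.4977],
       [ 0.3369, -0.2436]]), [np.float64(1.9390609271752997), np.float64(1.2865066814512893)], [np.float64(0.19484279543921512), np.float64(-0.33426476282536616)])
[(420, array([-0.0759, -0.017 ])), (189, array([0.0399, 0.0669]))]
[(999, array([-0.0808, -0.0165])), (476, array([0.0362, 0.0674]))]
top [[365.3039685620403, 281.18125627042906], [389.18730307006166, 211.69932539306478], [268.6192159485394, 248.0914394165416], [294.7206787634513, 175.93417356919792], [289.5980514648747, 252.1708167803051], [313.1162660329279, 186.47624303677514], [382.1240176200889, 247.85105894158806], [282.6941105349494, 212.29394304790117]]
side [[244.65090986899594, 272.4187294118298], [345.06302484024263, 271.78483876930756], [254.24463283439695, 155.2890634239065], [341.4812268197212, 154.6520338937083], [256.999352572042, 185.27038608296255], [339.1253518468177, 184.69149933229582], [294.2435096960658, 274.1789320454506], [298.2595306610767, 161.43929056017987]]
```

View pics/sideov.png

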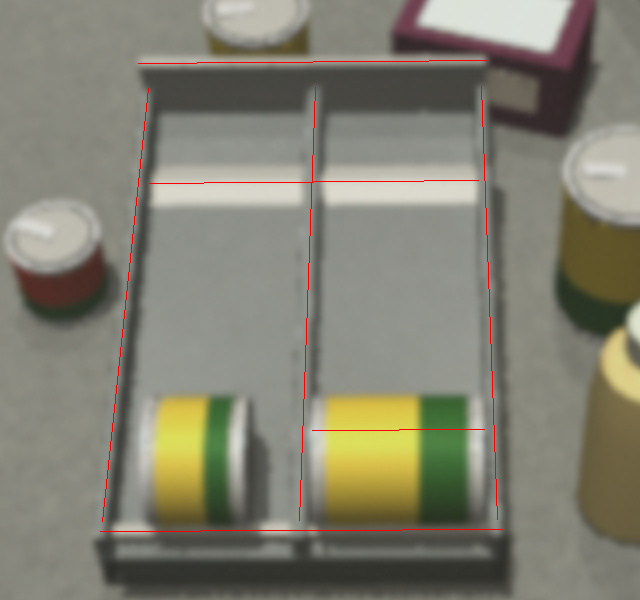

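View pics/topov.png

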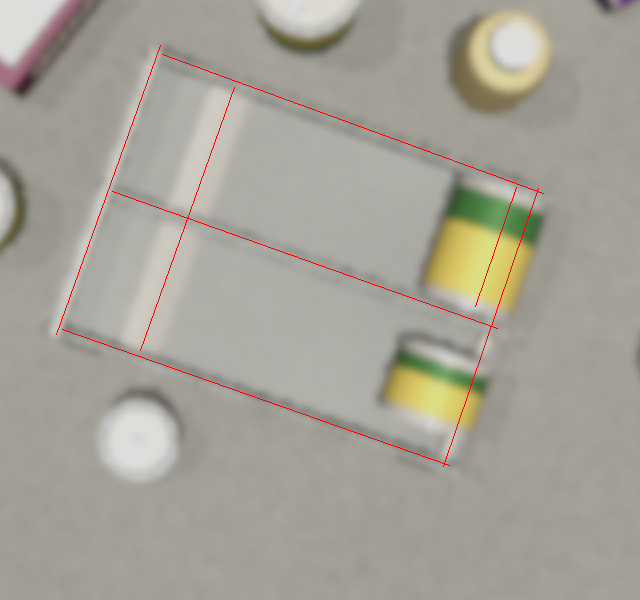

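Overlay check: in both views the wall, lip and stop lines sit within about 2 px of the image. The deck origin comes out at (0.546, 0.020) with uphill yaw 70.4°. The tin fits at deck x = -112 as given, in the y = -50 lane. My plan is to part the fingers to about 3.5 cm, so the tool has two contact points across the lane. I'll point the tool square to the deck and push with the flat finger sides at the tin's centre height.

```bash
cat > go.py <<'E'
import sys;from h import *;from cell import telemetry,r
np.set_printoptions(precision=3,suppress=True)
def show(args):
    rot,t=deckT(*np.load("deck.npy"));s=telemetry.state()
    T=R.from_euler("xyz",s["tool_rot"]);p=s["tcp_pos"]
    tips=rot.inv().apply(p+T.apply([0,0,r.tcp_to_tips])-t)*1000
    G=rot*R.from_euler("x",np.pi)
    print("t",s["clock"],"tips deck mm",tips,"turn",(T.inv()*G).as_rotvec(),"F deck",rot.inv().apply(s["wrist_force"]),"w",s["width"])
    if args:
        tgt=np.array(args)/1000; P=rot.apply(tgt)+t-G.apply([0,0,r.tcp_to_tips])
        print("shift cm",T.inv().apply(P-p)*100)
show([float(a) for a in sys.argv[1:4]])
E
python3 go.py -180 -50 150
```

```text
t 0.1 tips deck mm [-663.468   40.407  248.315] turn [ 0.047  0.115 -0.804] F deck [-0.228 -0.088 -0.736] w 0.9961062598435361
shift cm [ 40.48  -29.073   3.928]
```

```bash
python3 -m creep '40.5 -29.1 3.9 0.05 0.11 -0.8;40.5 -29.1 3.9 0.05 0.11 -0.8;40.5 -29.1 3.9 0.05 0.11 -0.8;40.5 -29.1 3.9 0.05 0.11 -0.8;40.5 -29.1 3.9 0.05 0.11 -0.8' 3.5; python3 go.py -180 -50 150
```

```text
clock: 0.52
tcp_pos: [0.3814, -0.4339, 0.2287]
tool_rot: [-3.13, -0.092, 1.046]
wrist_force: [1.0, -0.5, 1.0]
width: 0.408
gripper_force: 0.0
t 0.5167 tips deck mm [-459.823    2.638  207.605] turn [ 0.008  0.029 -0.181] F deck [ 0.008 -1.056  0.986] w 0.4081906235043064
shift cm [28.584  0.098  4.961]
```

```bash
python3 -m creep '28 0 5 0.01 0.03 -0.18;28 0 5 0.01 0.03 -0.18;28 0 5 0.01 0.03 -0.18;28 0 5 0.01 0.03 -0.18;28 0 5 0.01 0.03 -0.18'; python3 go.py -180 -50 150
```

```text
clock: 0.93
tcp_pos: [0.486, -0.2548, 0.2109]
tool_rot: [-3.14, -0.122, 1.221]
wrist_force: [1.1, -0.6, -0.8]
width: 0.413
gripper_force: 0.0
t 0.9333 tips deck mm [-259.331  -35.611  165.104] turn [-0.001 -0.    -0.007] F deck [-0.321 -1.222 -0.805] w 0.4127968099055527
shift cm [7.943 1.382 1.51 ]
```

```bash
python3 -m creep '4 1 0.8 0 0 -0.007;7 1.3 1.5 0 0 -0.007;7 1.3 1.5 0 0 -0.007;7 1.3 1.5 0 0 -0.007'; python3 go.py -175 -50 70
python3 - <<'E'
from cell import viewer
import cv2
for n in("wrist","side"):
    c=viewer.capture(n)
    cv2.imwrite(f"pics/{n}2.png",c["img"][:,:,::-1] if n=="wrist" else cv2.resize(c["img"][110:310,180:430,::-1],None,fx=3,fy=3,interpolation=2))
E
```

```text
clock: 1.27
tcp_pos: [0.5227, -0.1914, 0.2045]
tool_rot: [-3.14, -0.123, 1.234]
wrist_force: [-1.0, -0.2, 0.3]
width: 0.408
gripper_force: 0.0
t 1.2667 tips deck mm [-188.578  -48.918  150.009] turn [-0.002 -0.001  0.005] F deck [-0.487  0.853  0.374] w 0.40820754320584113
shift cm [1.352 0.13  8.002]
```

View pics/side2.png

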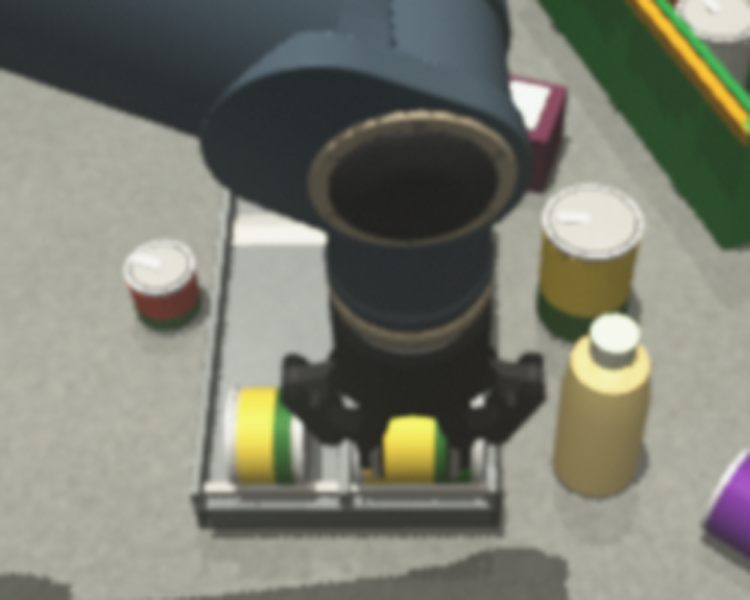

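View pics/wrist2.png

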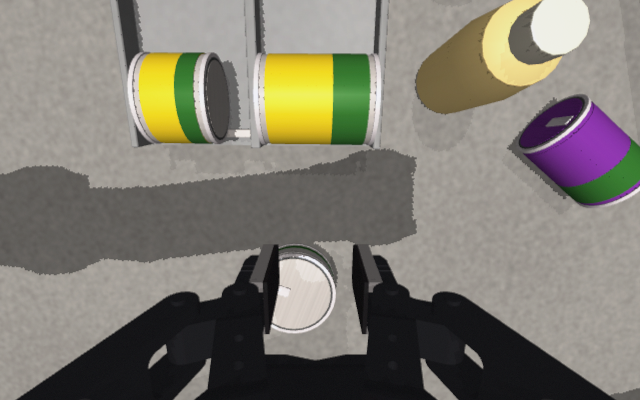

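The side and wrist views show the fingers behind the tall tin and centred on it (finger middle at column 318, tin middle at 317). The flat tin is behind and below, out of the way. Next I'll lower the fingers behind the lip.

```bash
python3 -m creep '0.4 0 3 0 0 0;0.7 0.1 6 0 0 0;0.7 0.1 9 0 0 0;0.7 0.1 11 0 0 0;0.7 0.1 12 0 0 0'; python3 go.py -180 -50 18
```

```text
clock: 1.78
tcp_pos: [0.528, -0.1753, 0.0838]
tool_rot: [-3.136, -0.122, 1.225]
wrist_force: [0.4, -0.3, 0.8]
width: 0.405
gripper_force: 0.0
t 1.7833 tips deck mm [-186.456  -48.453   28.126] turn [-0.005  0.001 -0.003] F deck [-0.029 -0.437  0.81 ] w 0.40538174779802155
shift cm [0.646 0.151 1.011]
```

```bash
python3 -m creep '0.3 0.1 0.6 0 0 0;0.6 0.15 1.2 0 0 0;1.2 0.15 1.2 0 0 0;1.4 0.15 1.2 0 0 0'; python3 go.py -156 -50 16
python3 - <<'E'
from cell import viewer
import cv2
n="wrist"
c=viewer.capture(n)
cv2.imwrite(f"pics/{n}3.png",c["img"][:,:,::-1])
E
```

```text
clock: 2.12
tcp_pos: [0.5381, -0.1592, 0.0775]
tool_rot: [3.14, -0.123, 1.229]
wrist_force: [-0.6, 0.1, -0.2]
width: 0.415
gripper_force: 0.0
t 2.1167 tips deck mm [-168.818  -52.599   19.627] turn [ 0.001 -0.001  0.001] F deck [-0.103  0.644 -0.151] w 0.41533935908331887
shift cm [ 1.283 -0.257  0.364]
```

View pics/wrist3.png

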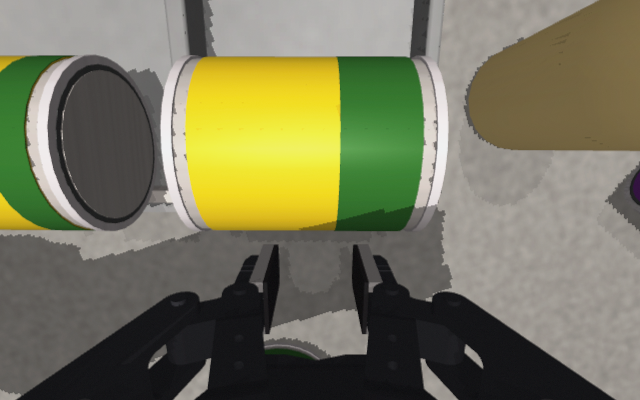

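The wrist view puts the finger middle at column 318 and the tin middle at about 306. That means moving about 3 mm toward deck +y, which agrees with the reading of y = -52.6. I'll correct that and start the push.

```bash
python3 -m creep '0.3 -0.3 0.3 0 0 0;0.7 -0.3 0.3 0 0 0;1.1 -0.3 0.3 0 0 0;1.6 -0.3 0.3 0 0 0;2.1 -0.3 0.3 0 0 0'; python3 go.py 61 -50 16
```

```text
clock: 2.58
tcp_pos: [0.5415, -0.1389, 0.0764]
tool_rot: [-3.142, -0.122, 1.228]
wrist_force: [-0.5, -1.0, 0.7]
width: 0.406
gripper_force: 0.4
t 2.5833 tips deck mm [-148.864  -48.959   16.002] turn [-0.  0.  0.] F deck [-1.072  0.15   0.788] w 0.40607864003319505
shift cm [20.986  0.109 -0.004]
```

```bash
python3 -m creep '0.6 0 0 0 0 0;1.2 0 0 0 0 0;1.8 0 0 0 0 0;2.4 0 0 0 0 0;3.0 0 0 0 0 0'; python3 go.py 61 -50 16
```

```text
clock: 3.0
tcp_pos: [0.5515, -0.1102, 0.0798]
tool_rot: [-3.141, -0.122, 1.229]
wrist_force: [-0.4, -0.8, 0.6]
width: 0.407
gripper_force: 0.4
t 3.0 tips deck mm [-118.268  -48.745   15.733] turn [-0.001 -0.     0.001] F deck [-0.808  0.113  0.672] w 0.40661808842006214
shift cm [17.927  0.137 -0.022]
```

```bash
python3 -m creep '0.6 0.05 0 0 0 0;1.2 0.1 0 0 0 0;1.8 0.1 0 0 0 0;2.4 0.1 0 0 0 0;3.0 0.1 0 0 0 0'; python3 go.py 61 -50 16; python3 - <<'E'
from cell import viewer
import cv2
cv2.imwrite("pics/wrist4.png",viewer.capture("wrist")["img"][:,:,::-1])
E
```

```text
clock: 3.42
tcp_pos: [0.5624, -0.0827, 0.0835]
tool_rot: [-3.141, -0.122, 1.229]
wrist_force: [-0.7, -1.1, 0.1]
width: 0.411
gripper_force: 0.4
t 3.4167 tips deck mm [-88.421 -49.724  15.735] turn [-0.001 -0.     0.   ] F deck [-1.231  0.307  0.202] w 0.41146681770555266
shift cm [14.942  0.033 -0.023]
```

View pics/wrist4.png

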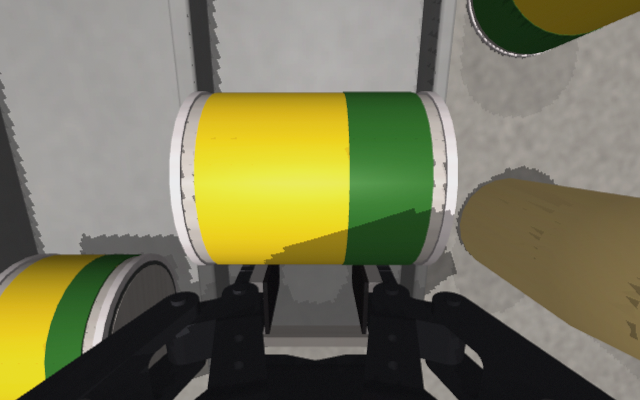

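The wrist view shows the tin rolling squarely, with both fingers touching its lower edge at (255,265) and (375,265). The short tin is still at the lip, so I'll keep pushing.

```bash
python3 -m creep '0.6 0 0 0 0 0;1.2 0 0 0 0 0;1.8 0 0 0 0 0;2.4 0 0 0 0 0;3.0 0 0 0 0 0'; python3 go.py 61 -50 16
```

```text
clock: 3.88
tcp_pos: [0.5724, -0.0546, 0.0872]
tool_rot: [-3.141, -0.122, 1.229]
wrist_force: [0.0, -0.8, -0.3]
width: 0.406
gripper_force: 0.4
t 3.8833 tips deck mm [-58.359 -49.737  15.787] turn [-0.001 -0.     0.   ] F deck [-0.759 -0.287 -0.204] w 0.4063548402719798
shift cm [11.936  0.031 -0.018]
```

```bash
python3 -m creep '0.6 0 0 0 0 0;1.2 0 0 0 0 0;1.8 0 0 0 0 0;2.4 0 0 0 0 0;3.0 0 0 0 0 0'; python3 go.py 61 -50 16
```

```text
clock: 4.3
tcp_pos: [0.5824, -0.0266, 0.0908]
tool_rot: [-3.141, -0.122, 1.229]
wrist_force: [-0.3, -0.7, 0.2]
width: 0.409
gripper_force: 0.4
t 4.3 tips deck mm [-28.431 -49.712  15.771] turn [-0.001 -0.     0.   ] F deck [-0.737  0.088  0.295] w 0.40948523765557815
shift cm [ 8.943  0.032 -0.021]
```

```bash
python3 -m creep '0.6 0 0 0 0 0;1.2 0 0 0 0 0;1.8 0 0 0 0 0;2.4 0 0 0 0 0;3.0 0 0 0 0 0'; python3 go.py 61 -50 16
```

```text
clock: 4.72
tcp_pos: [0.5923, 0.0015, 0.0944]
tool_rot: [-3.141, -0.122, 1.229]
wrist_force: [-0.2, -0.3, 0.3]
width: 0.41
gripper_force: 0.4
t 4.7167 tips deck mm [  1.563 -49.68   15.734] turn [-0.001 -0.     0.   ] F deck [-0.255  0.055  0.345] w 0.40994772963097525
shift cm [ 5.944  0.033 -0.026]
```

```bash
python3 -m creep '0.6 0 0 0 0 0;1.2 0 0 0 0 0;1.7 0 0 0 0 0;2.2 0 0 0 0 0;2.7 0 0 0 0 0'; python3 go.py 61 -50 16
```

```text
clock: 5.13
tcp_pos: [0.6009, 0.0251, 0.0975]
tool_rot: [-3.141, -0.12, 1.228]
wrist_force: [-1.6, -4.9, 2.2]
width: 0.409
gripper_force: 2.5
t 5.1333 tips deck mm [ 26.801 -49.811  15.773] turn [-0.001  0.002 -0.   ] F deck [-4.823 -0.083  2.841] w 0.40898986506733204
shift cm [ 3.417  0.016 -0.03 ]
```

```bash
python3 -m creep '0.5 0 0 0 0 0;1.0 0 0 0 0 0;1.4 0 0 0 0 0;1.8 0 0 0 0 0;2.1 0 0 0 0 0'; python3 go.py 61 -50 16;  python3 - <<'E'
from cell import viewer
import cv2
cv2.imwrite("pics/wrist5.png",viewer.capture("wrist")["img"][:,:,::-1])
E
```

```text
clock: 5.55
tcp_pos: [0.6085, 0.0475, 0.1005]
tool_rot: [-3.141, -0.124, 1.23]
wrist_force: [0.3, 0.1, -0.2]
width: 0.409
gripper_force: 0.0
t 5.55 tips deck mm [ 50.684 -49.452  15.792] turn [-0.001 -0.002  0.002] F deck [ 0.124 -0.256 -0.261] w 0.4085264740720759
shift cm [ 1.034  0.056 -0.019]
```

View pics/wrist5.png

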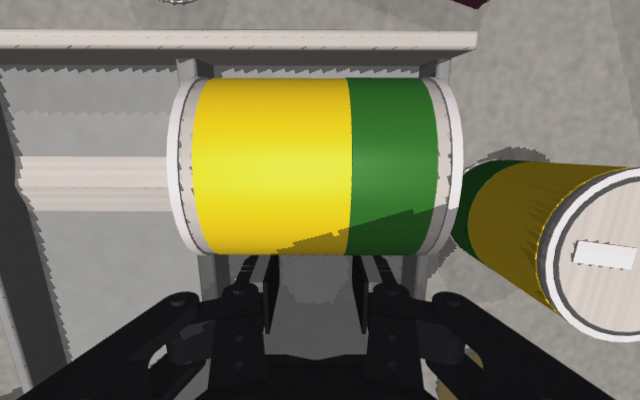

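The wrist view shows the tin past the ridge band (rows 155–210), near the stop, and about 10 px clear of the fingers. I'll check where it really rests from the depth map, then back off.

```bash
cat > chk.py <<'E'
from h import *;from cell import viewer
from scipy.optimize import least_squares
np.set_printoptions(precision=4,suppress=True)
rot,t=deckT(*np.load("deck.npy"))
import sys
for n in sys.argv[1:]:
    c=viewer.capture(n);w=cloud(c);hsv=cv2.cvtColor(c["img"],cv2.COLOR_RGB2HSV)
    m=(hsv[...,0]>20)&(hsv[...,0]<75)&(hsv[...,1]>110);d=rot.inv().apply((w[m]-t))
    for s,(a,b) in (("tall",(-.1,-.005)),("short",(.005,.1))):
        q=d[(abs(d[:,0])<.15)&(d[:,1]>a)&(d[:,1]<b)&(d[:,2]>.03)&(d[:,2]<.08)]
        if len(q)<30: continue
        f=least_squares(lambda p:np.hypot(q[:,0]-p[0],q[:,2]-p[1])-.033,[q[:,0].mean(),.033],loss="soft_l1",f_scale=.001)
        print(n,s,len(q),f.x,"y",np.percentile(q[:,1],[2,98]))
    if n!="wrist": cv2.imwrite(f"pics/{n}_end.png",cv2.resize(c["img"][110:310,180:430,::-1],None,fx=3,fy=3,interpolation=2))
E
python3 chk.py wrist; python3 -m creep '0 0 0 0 0 0;0 0 0 0 0 0;0 0 0 0 0 0'; python3 chk.py wrist
```

```text
wrist tall 41852 [0.106  0.0328] y [-0.082 -0.015]
clock: 5.9
tcp_pos: [0.6081, 0.0456, 0.1002]
tool_rot: [-3.141, -0.122, 1.228]
wrist_force: [-0.8, 1.1, 0.4]
width: 0.409
gripper_force: 0.0
wrist tall 42237 [0.1041 0.0327] y [-0.0819 -0.015 ]
```

The tin is at deck x = 104–106 mm and 33 mm over the floor, so it sits in the dip. Now I'll back off and lift away.

```bash
python3 -m creep '-1 0 0 0 0 0;-2 0 0 0 0 0;-3 0 -1 0 0 0;-4 0 -4 0 0 0;-4 0 -7 0 0 0'; python3 -m creep '0 0 -4 0 0 0;0 0 -8 0 0 0;-3 0 -11 0 0 0;-6 0 -12 0 0 0;-9 0 -12 0 0 0';python3 -m creep '-4 0 0 0 0 0;-8 0 0 0 0 0;-12 0 0 0 0 0;-14 0 0 0 0 0;-14 0 0 0 0 0'; python3 -m creep '0 0 0 0 0 0;0 0 0 0 0 0;0 0 0 0 0 0;0 0 0 0 0 0;0 0 0 0 0 0'; python3 chk.py top side wrist
```

```text
clock: 6.37
tcp_pos: [0.5898, -0.0039, 0.1642]
tool_rot: [-3.137, -0.119, 1.224]
wrist_force: [-0.3, 0.1, -0.3]
width: 0.407
gripper_force: 0.0
clock: 6.78
tcp_pos: [0.5579, -0.1003, 0.2777]
tool_rot: [3.134, -0.123, 1.229]
wrist_force: [0.5, -0.6, -0.5]
width: 0.411
gripper_force: 0.0
clock: 7.2
tcp_pos: [0.5066, -0.2363, 0.2553]
tool_rot: [-3.14, -0.119, 1.216]
wrist_force: [-0.7, -1.0, -0.4]
width: 0.41
gripper_force: 0.0
clock: 7.62
tcp_pos: [0.5109, -0.2274, 0.2561]
tool_rot: [-3.141, -0.123, 1.231]
wrist_force: [0.1, 0.9, -0.1]
width: 0.412
gripper_force: 0.0
top tall 396 [0.1047 0.0336] y [-0.0751 -0.0165]
top short 181 [-0.112   0.0337] y [0.0406 0.0666]
side short 416 [-0.1121  0.0325] y [0.0362 0.0672]
wrist short 3403 [-0.1133  0.0326] y [0.0344 0.0687]
```

View pics/side_end.png

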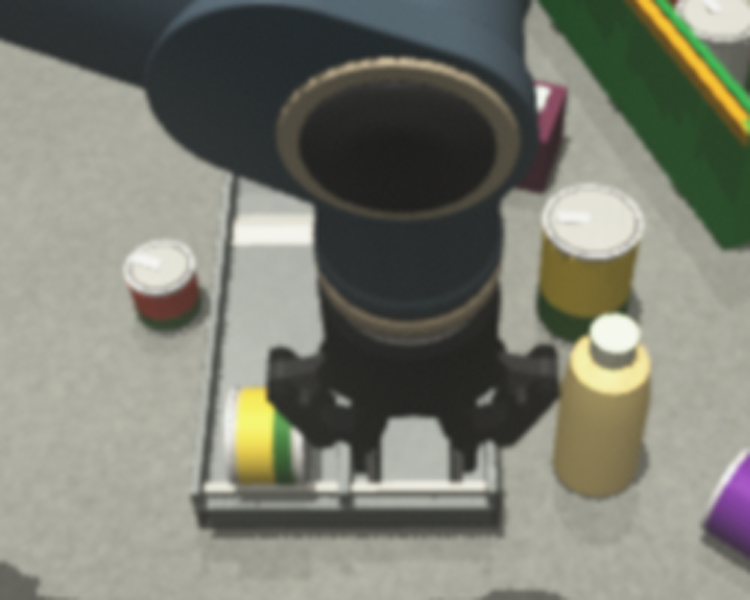

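The short tin hasn't moved, the bystanders in view stand where they were, and the tall tin is at rest in the dip at x = 105 mm. I'm handing the job in.

```bash
python3 -c "
from cell import job
print(job.finish_job())"
```

```text
the job is handed in; nothing more can be done
None
```

The tall tin was pushed up its lane and over the ridge, and now lies in the dip by the end stop (deck x about 105 mm); the short tin is still at the lip (x about -112 mm), no contact showed apart from the tall tin, and the job was handed in after about 8 s of robot time.

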